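# Lift the suspect battery pack out of the bin with the insulated tongs

### The job

A suspect battery pack lies in one of the two compartments of the blue bin and must not be touched with the gripper itself. Take the yellow insulated tongs by their finger grips out of the grey holder, lower the open jaws over the black pack, squeeze the tongs shut on it where it lies, and lift it clear of the bin, to more than 10 cm above the bench. Finish while holding it still up there in the tongs (do not put it down or let go), and leave the foam block, the reel of solder, the screwdriver and the tape undisturbed.

Things in the scene. Friction and masses are not known exactly. Their poses are not given: they have to be found in the camera images.
- tongs: yellow tongs with black rubber grips, 70 g, upright in the holder, jaws down, pin joint on top. Origin: midway between the open jaws at the level of the jaw ends; z up, y across the jaws from arm A (-y) to arm B (+y). The frame belongs to arm A: as the tongs close it leans by half the joint value about x. Pin at z = 125 mm, top at z = 131 mm. Arms 16 mm wide along x, pin 20 mm
- grip_a (a point): outermost point of arm A's finger grip (-y side), a black rubber barrel, 16 mm in diameter, 26 mm long along x, centred at z = 87 mm of the tongs; the open tongs measure 45 mm over both grips. Squeeze here; when held, the tongs hang from the grips
- grip_b (a point): outermost point of arm B's finger grip (+y side), as grip_a
- jaw_a (a point): centre of the inner face of arm A's jaw pad, 12 mm above the jaw ends; pads are 20 mm wide along x, 24 mm high. Open, there are 58 mm between the pads and the jaws are 76 mm wide outside
- jaw_b (a point): centre of the inner face of arm B's jaw pad, as jaw_a
- tongs_arm (a joint): closing angle, rad: 0 = open (by its spring), about 0.23 = shut on the pack, 0.36 = stop (16 mm between pads). Per rad the jaw gap shrinks by 115 mm, the width over the grips by 40 mm (45 mm open, 36 mm on the pack). Each grip needs 4 N to begin closing, 8 N at the pack; a third of any excess clamps it. Squeezed by 2 to 3 mm the tongs can be carried, jaws still open
- pack: black flat battery pack, 84 x 31 x 19 mm, 0.1 kg, lying flat in one of the bin's compartments. Origin: centre of its underside; z up; its length runs 20 degrees (anticlockwise from above) from its x axis
- pack_mid (a point): middle of the pack, 9.5 mm above its underside; x along its 84 mm length, y across its 31 mm width, z up
- bin: blue open bin, fixed to the bench, 130 (x) x 240 (y) x 40 mm high, walls and floor 4 mm, split by a 4 mm wall at y = 0 (its top at 35 mm) into two compartments of 122 (x) x 114 mm (y). Origin: centre of its underside. The pack lies in either one, its length within 0.2 rad of the bin's x, so the tongs close along the bin's y
- holder: grey open pocket on a dark plate, fixed to the bench, that holds the tongs upright; outside 38 mm (x) x 90 mm (y) x 45 mm high, floor and walls 4 mm; the tongs' jaws stand on its floor. Origin: centre of its underside. Its base plate is 62 x 114 mm, 4 mm thick
- foam_block: bystander: white rigid foam spacer, 32 x 50 x 24 mm, in the bin's other compartment; origin: centre of its underside
- solder_reel: bystander: small white reel, 60 mm across, 36 mm high, on the bench; origin: centre of its underside
- driver_yellow: bystander: screwdriver with an orange handle, 140 mm long, 24 mm high, on the bench; origin: centre of its underside
- tape_black: bystander: roll of black tape, 67 mm across, 18 mm high, on the bench; origin: centre of its underside
Mind the look-alikes: they are no part of the job. Of the things shaped like the tongs, the yellow one is meant.

How it is judged:
By the outcome, as a careful person would: the job done as asked, in the order asked, and still so for the second after the job is handed in, while the arm keeps its last pose, push and grip.
It also fails if it takes over 38 s, if anything falls off the work surface, if the arm or the gripper's body presses on something with over 40 N, if the wrist force passes 120 N, or if a joint passes its speed limit or range.

### The arm

A 6-joint arm with a two-finger parallel gripper is mounted at the origin on a cart in front of the work surface, level with it; the furniture and walls round the work are solid. World frame = base frame: x ahead of the robot, y to its left, z up, the work surface at z = 0. Lengths are in m, angles in rad, forces in N, time in s.
With the tool pointing down it reaches from about 0.375 to 0.975 m from the base axis. Payload 3.8 kg.
Tool frame: the origin (TCP) lies midway between the tips of the shut fingers; the grasp point (between the pads) lies 19 mm behind it; z points along the fingers, y is the direction in which the jaws open and shut (so a half turn about z gives the same grasp; the last joint's range is limited). The gripper opens to 85 mm and grips with 20 to 120 N. Pads are 22 mm wide; open, the fingers measure 114 mm over their backs; the gripper's body (76 mm by 85 mm) begins 54 mm behind the grasp point. The pads swing forward as they close: fully open they stand 13 mm farther back than shut.
Start: joints at [-1.206, 0.264, 1.604, -0, 1.274, -0.037], TCP at [0.264, -0.621, 0.231] pointing down, gripper open.
Joint ranges: [-2.63, 2.63], [-0.94, 2.18], [0.31, 2.57], [-1.31, 4.45], [0, 2.66], [-2.55, 2.55]. Speed limits (rad/s): [2.57, 2.57, 3.14, 3.14, 3.14, 3.14].

### API

Orientations are given as a rotation vector (axis times angle).
In Python, from workcell import bot gives the robot as it stands. The module is installed in compiled form; this text tells all that it offers.
- The arm moves only by the tool move_arm, never from a script. Its argument "steps" is a list of rows, each a list of 5 numbers: the shift along the tool's x, y, z in mm, then the turn about the tool's z in degrees, then the opening in per cent of the stroke, from 0 (shut) to 100 (fully open). In form: [[tx, ty, tz, turn, claw], ...]. A call has 1 to 20 rows; each row is the pose to reach, as a shift and turn from the pose commanded when the call began, along the tool's axes at that moment; what a row does not reach only later rows make up. A row lasts 1/10 s, in which the tool goes at most 50 mm and 8.59 degrees, less where a joint would pass 70% of its speed; a pose out of reach is approached as far as the arm can. A call with a gripper value outside its range is refused whole. The fingers move at their own pace and stop on an object; "newtons" is the grip in N (left out, the last holds). Time passes only in rows, so rows that repeat a pose let the fingers close. It gives the time, the measured TCP pose, the force and the opening at its end, in the units of the state.
- bot.read_state(): the state, without advancing time (a new reading comes with each control period).
- bot.read_camera(name): name is "scene" or "top" or "wrist"; returns a dict with "pixels" (420x560x3 uint8, red, green, blue), "depth" (420x560 float32, m along the optical axis (not along the pixel's ray), 0 where there is no reading), "fovy" (degrees; the focal length in pixels is half the picture's height over the tangent of half this angle, whatever the lens; pixels are square), "cx", "cy" (the principal point, pixels), "xyz" and "attitude" of the camera in the world. Camera axes: x right, y up, looking along -z (the intrinsics and any distortion apply to the point x, -y, -z); pixel columns grow to the right and rows downward; lengths in m; the calibration is good to about 2 mm. A picture is of the moment at which its call begins.
- bot.finish_job(): hands the job in, once; it reports no verdict.
The state is a dict: "time": time; "q": joint angles; "joint_vel": joint speeds; "joint_torque": joint torques, N m; "tool_pos": TCP position; "tcp_rot": TCP orientation; "wrist_force": force on the tool from outside, world axes, zero at the start; "torque": the same for the moment, N m; "width": opening from 0.0 (shut) to 1.0 (fully open).
Only numpy, scipy, OpenCV 4.12 (cv2) and the standard library are available. Lean on these libraries where they do the work, as an engineer would, in place of code of your own. Each camera call takes 0.05 s, during which the arm holds its last target.

## Working session

There is one attempt and no reset: what is moved stays moved. The work goes in short steps, Python scripts to look and compute and a tool call to move; the robot and the scene stay as the last step left them, time stands still between calls to the robot, and variables do not carry over. Pictures are saved under pics/ and viewed, and the job is handed in when it is done.

Besides the shell and the picture viewer there is one more tool, called by a JSON object that holds its "fn" and its "kwargs". move_arm: Moves the arm, as the interface text tells. Its arguments: {"type":"object","properties":{"steps":{"type":"array","items":{"type":"array","items":{"type":"number"}}},"newtons":{"type":"number"}},"required":["steps"]}

```bash
mkdir -p pics
cat > h.py <<'E'
import numpy as np, cv2
from workcell import bot
from scipy.spatial.transform import Rotation as R
def cap(n,save=None):
    c=bot.read_camera(n)
    if save: cv2.imwrite(f'pics/{save}.png',cv2.cvtColor(c['pixels'],cv2.COLOR_RGB2BGR))
    np.save(f'{save or n}.npy',c,allow_pickle=True)
    return c
def load(n): return np.load(n+'.npy',allow_pickle=True).item()
E
python3 - <<'E'
from h import *
print(bot.read_state())
for n in ['scene','top','wrist']:
    c=cap(n,n+'0')
    print({k:(v if k not in('pixels','depth') else v.shape) for k,v in c.items()}, (c['depth']>0).mean())
E
```

```text
{'time': 0.0, 'q': array([-1.20588568e+00,  2.64770612e-01,  1.60537739e+00, -2.01988933e-05,
        1.27369684e+00, -3.68930934e-02]), 'joint_vel': array([ 9.24437020e-05, -7.78316194e-04, -1.48751575e-04, -2.62423464e-04,
        8.05826534e-04,  1.78377429e-04]), 'joint_torque': array([ 9.21332248e-04, -5.15106225e+01, -3.67314398e+01, -2.59738208e-04,
        1.28070154e-02, -6.38596632e-06]), 'tool_pos': array([ 0.2637133 , -0.62055812,  0.22994843]), 'tcp_rot': array([-3.07622972e+00, -6.26481040e-01,  6.07111544e-04]), 'wrist_force': array([ 0.1684313 , -0.19532212, -0.09047306]), 'torque': array([-0.0367164 ,  0.04772952, -0.01277422]), 'width': 1.001469596294269}
{'pixels': (420, 560, 3), 'depth': (420, 560), 'fovy': 43.288235568756775, 'cx': 278.59774329933566, 'cy': 216.17349678682226, 'xyz': array([0.04263407, 0.86214017, 0.63543822]), 'attitude': array([ 0.37695142, -1.46727613, -2.31214326])} 0.9285076530612245
{'pixels': (420, 560, 3), 'depth': (420, 560), 'fovy': 50.88182960819611, 'cx': 276.26021632824546, 'cy': 207.26883979946678, 'xyz': array([ 0.49407451, -0.14618709,  1.06358093]), 'attitude': array([ 0.04332371, -0.06673156, -1.5493217 ])} 0.9961267006802721
{'pixels': (420, 560, 3), 'depth': (420, 560), 'fovy': 58.8554866527127, 'cx': 274.4406622907063, 'cy': 211.97880296020278, 'xyz': array([ 0.32653506, -0.59275144,  0.37281325]), 'attitude': array([-0.24325451,  0.16330279, -1.1602232 ])} 0.9961181972789116
```

View pics/scene0.png

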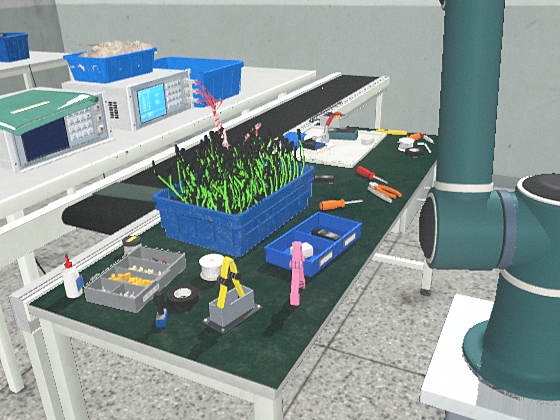

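View pics/top0.png

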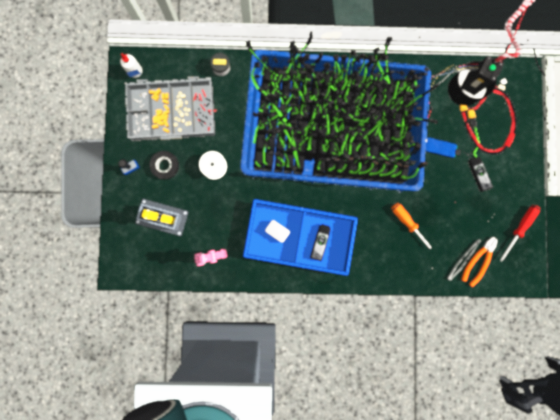

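View pics/wrist0.png

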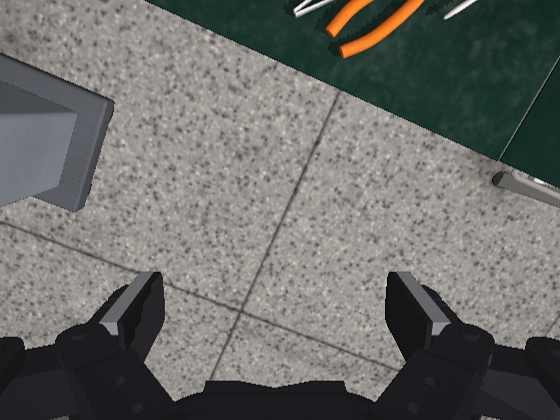

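The top view shows two tong-shaped things: yellow in the grey holder at (162,217), and pink on the bench at (211,257). The yellow one fits. The bin is at (300,238), the dark pack in it at (320,242), and the white foam at (278,231). I'll confirm these in enlarged crops and measure.

```bash
cat >> h.py <<'E'
def cloud(c):
    h,w=c['depth'].shape; f=h/2/np.tan(np.radians(c['fovy'])/2)
    u,v=np.meshgrid(np.arange(w)+0.0,np.arange(h)+0.0)
    d=c['depth']
    P=np.stack([(u-c['cx'])/f*d,-(v-c['cy'])/f*d,-d],-1)
    return P@R.from_rotvec(c['attitude']).as_matrix().T+c['xyz']
E
python3 - <<'E'
from h import *
a=load('top0');b=load('scene0')
A=cv2.resize(a['pixels'][185:285,110:250],None,fx=4,fy=4)
B=cv2.resize(a['pixels'][195:280,240:360],None,fx=4,fy=4)
C=cv2.resize(b['pixels'][200:340,190:370],None,fx=4,fy=4)
for n,i in zip('ABC',(A,B,C)): cv2.imwrite(f'pics/crop{n}.png',i[...,::-1])
W=cloud(a);p=a['pixels'].astype(int)
ok=(W[...,0]>0.2)&(W[...,2]>-.05)
hsv=cv2.cvtColor(a['pixels'],cv2.COLOR_RGB2HSV)
def rep(n,m):
    q=W[m]; uv=np.argwhere(m)
    print(n,m.sum(),'uv',uv.mean(0)[::-1].round(1),'min',q.min(0).round(3),'max',q.max(0).round(3),'med',np.median(q,0).round(3))
    r=cv2.minAreaRect((q[:,:2]*1000).astype(np.float32)); print('   rect',np.round(r[0],1),np.round(r[1],1),round(r[2],1))
def box(u0,u1,v0,v1):
    m=np.zeros(p.shape[:2],bool); m[v0:v1,u0:u1]=1; return m
H,S,V=[hsv[...,i] for i in range(3)]
rep('bin',box(235,365,193,283)&(H>100)&(H<125)&(S>120)&(W[...,2]>.03))
rep('binrim',box(235,365,193,283)&(W[...,2]>.037))
rep('holder',box(125,200,190,245)&(W[...,2]>.035)&(W[...,2]<.055))
rep('tongs',box(125,200,190,245)&(W[...,2]>.07))
rep('yel',box(125,200,190,245)&(H>20)&(H<35)&(S>150))
rep('pack',box(305,335,222,262)&((S<110)))
rep('foam',box(262,292,215,246)&(S<90)&(V>150))
rep('pink',box(185,235,240,275)&(H>150)&(S>60))
print('bench',np.median(W[box(380,390,240,280)],0))
E
```

```text
bin 1160 uv [301.5 237.2] min [ 0.413 -0.349  0.03 ] max [ 0.583 -0.088  1.064] med [ 0.494 -0.218  0.04 ]
   rect [ 498.6 -218.2] [246.  136.3] 81.1
binrim 995 uv [300.8 237.7] min [ 0.415 -0.349  0.037] max [ 0.582 -0.088  1.064] med [ 0.494 -0.213  0.041]
   rect [ 498.4 -218.2] [245.9 136. ] 81.1
holder 254 uv [159.8 217.1] min [0.511 0.064 0.035] max [0.567 0.159 0.055] med [0.534 0.097 0.045]
   rect [539.2 111.8] [91.1 37.9] 75.9
tongs 251 uv [152.5 215.1] min [ 0.494 -0.146  0.07 ] max [0.557 0.137 1.064] med [0.538 0.104 0.11 ]
   rect [512.9  -3.7] [286.2  26.5] 77.2
yel 221 uv [157.  216.5] min [ 0.494 -0.146  0.001] max [0.554 0.141 1.064] med [0.537 0.1   0.099]
   rect [517.4  -1.7] [292.6  19.8] 79.2
pack 373 uv [320.1 242.7] min [ 0.448 -0.284  0.018] max [ 0.526 -0.146  1.064] med [ 0.485 -0.266  0.024]
   rect [ 505.6 -221.7] [129.8  80.5] 66.9
foam 336 uv [277.  230.9] min [ 0.486 -0.193  0.001] max [ 0.538 -0.135  1.064] med [ 0.511 -0.164  0.029]
   rect [ 509.  -162.4] [54.6 42.6] 57.4
pink 331 uv [210.  256.3] min [ 0.425 -0.146 -0.003] max [0.494 0.033 1.064] med [ 0.453 -0.017  0.057]
   rect [460.  -57.9] [ 34.  187.5] 13.2
bench [ 0.44880983 -0.42363744  0.00093706]
```

View pics/cropA.png

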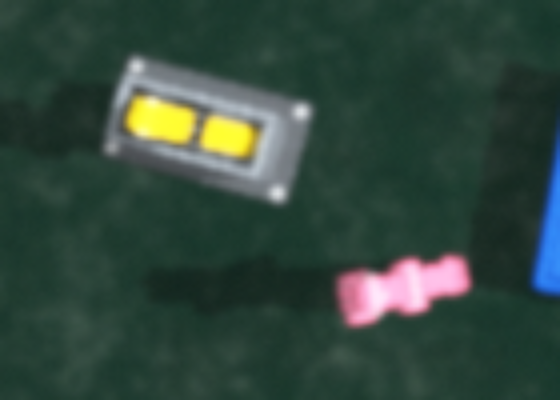

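View pics/cropB.png

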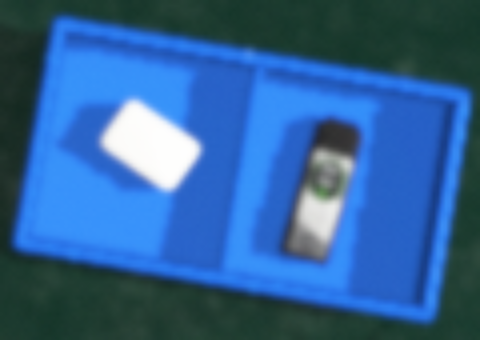

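View pics/cropC.png

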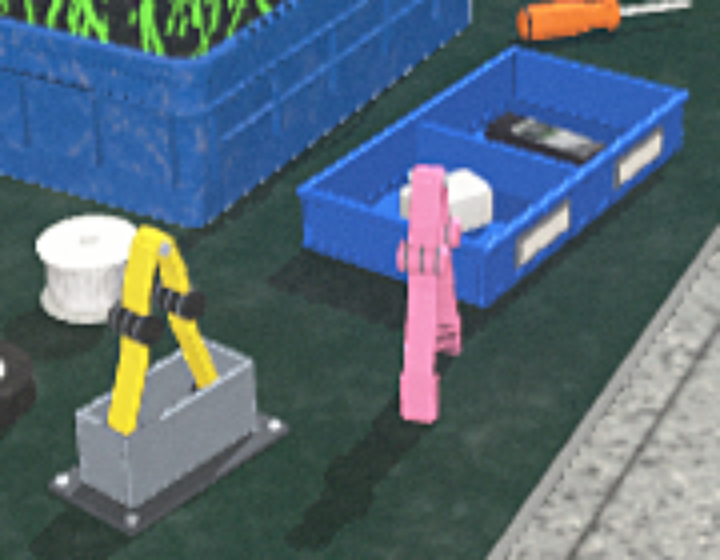

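The crops confirm it. The yellow tongs stand upright in the holder with black grips. The pink look-alike stands free on the bench near (0.45,-0.02), so I'll keep clear of it. The pack, with dark ends and a label, lies in the right (-y) compartment, and the foam is in the other one. Next I'll refine the positions, ignoring pixels with no depth.

```bash
cat > m.py <<'E'
from h import *
a=load('top0');W=cloud(a);b=load('scene0');Wb=cloud(b)
def mk(c):
    h=cv2.cvtColor(c['pixels'],cv2.COLOR_RGB2HSV); return [h[...,i].astype(int) for i in range(3)]
def reg(W,d,x0,x1,y0,y1,z0,z1):
    return (d>0)&(W[...,0]>x0)&(W[...,0]<x1)&(W[...,1]>y0)&(W[...,1]<y1)&(W[...,2]>z0)&(W[...,2]<z1)
def rep(n,W,m):
    q=W[m]
    if len(q)<4: print(n,len(q)); return
    r=cv2.minAreaRect((q[:,:2]*1000).astype(np.float32))
    print(n,m.sum(),'zpct',np.percentile(q[:,2],[2,50,98]).round(3),'med',np.median(q,0).round(4),'rect',np.round(r[0],1),np.round(r[1],1),round(r[2],1))
E
python3 - <<'E'
from m import *
for n,c,w in(('top',a,W),('scene',b,Wb)):
    d=c['depth'];H,S,V=mk(c)
    print(n)
    yel=(H>20)&(H<35)&(S>150)
    rep('holderrim',w,reg(w,d,.47,.6,.03,.19,.04,.05)&(S<70)&(V>60))
    rep('tongs top',w,reg(w,d,.47,.6,.03,.19,.11,.15)&yel)
    rep('tongs all',w,reg(w,d,.47,.6,.03,.19,.05,.15)&yel)
    rep('tongs grips',w,reg(w,d,.47,.6,.03,.19,.078,.105)&(V<70))
    rep('tongs grips(all)',w,reg(w,d,.47,.6,.03,.19,.078,.105))
    rep('bin rim',w,reg(w,d,.40,.62,-.36,-.07,.037,.044)&(H>100)&(H<125)&(S>120))
    rep('pack',w,reg(w,d,.43,.54,-.32,-.22,.016,.03)&(S<110))
    rep('foam',w,reg(w,d,.43,.56,-.21,-.12,.018,.035)&(S<90))
    rep('pink',w,reg(w,d,.38,.52,-.08,.06,.02,.16)&(H>150)&(S>60))
    rep('bigtray',w,reg(w,d,.55,.9,-.5,-.0,.05,.4))
    q=w[reg(w,d,.3,.9,-.7,.3,.05,.5)];print('x<.62 tall', q[q[:,0]<.65].max(0), 'max z',q[:,2].max())
E
```

```text
top
holderrim 194 zpct [0.041 0.046 0.05 ] med [0.5391 0.1111 0.0457] rect [539.3 112.2] [90.3 37.9] 75.9
tongs top 94 zpct [0.111 0.13  0.137] med [0.5384 0.1079 0.1302] rect [539.5 113.5] [29.7 15.4] 76.8
tongs all 175 zpct [0.053 0.113 0.136] med [0.5376 0.1029 0.1129] rect [538.7 110.2] [49.7 18.9] 78.2
tongs grips 0
tongs grips(all) 107 zpct [0.091 0.097 0.103] med [0.5376 0.0999 0.0973] rect [539.7 113.8] [45.4 25.9] 76.0
bin rim 910 zpct [0.037 0.041 0.044] med [ 0.4917 -0.2205  0.0406] rect [ 498.4 -218.2] [245.9 136. ] 81.1
pack 372 zpct [0.019 0.024 0.028] med [ 0.4854 -0.2658  0.0236] rect [ 487.1 -266.4] [27.3 80.2] 75.7
foam 285 zpct [0.026 0.029 0.033] med [ 0.5113 -0.164   0.0291] rect [ 511.4 -164.5] [49.4 31.9] 57.5
pink 218 zpct [0.024 0.094 0.13 ] med [ 0.4515 -0.0178  0.0938] rect [448.8  -7.9] [25.7 69.6] 13.2
bigtray 22491 zpct [0.063 0.12  0.23 ] med [ 0.7518 -0.2918  0.1204] rect [ 758.  -288.6] [407.5 287.1] 86.2
x<.62 tall [0.6499859  0.19590007 0.23900937] max z 0.2454878149436709
scene
holderrim 247 zpct [0.04  0.044 0.047] med [0.5333 0.1175 0.044 ] rect 
[... 337 characters left out ...]
2
tongs grips(all) 252 zpct [0.079 0.094 0.104] med [0.5393 0.1249 0.094 ] rect [541.2 113.1] [47.5 28.5] 75.0
bin rim 487 zpct [0.037 0.039 0.042] med [ 0.5068 -0.202   0.0394] rect [ 500.6 -217.4] [251.6 139.2] 80.9
pack 182 zpct [0.018 0.022 0.027] med [ 0.4873 -0.2635  0.0224] rect [ 477.2 -263.4] [ 30.5 102.5] 77.5
foam 184 zpct [0.018 0.027 0.031] med [ 0.494  -0.1617  0.0267] rect [ 485.6 -163.2] [60.7 98.1] 73.9
pink 558 zpct [0.022 0.078 0.129] med [0.4472 0.008  0.0776] rect [448.1  -7.3] [25.6 71.9] 5.0
bigtray 11756 zpct [0.056 0.125 0.23 ] med [ 0.7138 -0.1978  0.1246] rect [ 760.  -287.5] [411.2 290.2] 86.3
x<.62 tall [0.64998761 0.19158809 0.23746296] max z 0.24240833258301447
```

Everything agrees with the given sizes. The grips are centred at (0.540, 0.114), measuring 45 x 26 mm and closing along 76°. The pack is at (0.487, -0.266) with its short side along 75.7°, and its top is at 0.023. Now I'll compute the hover shift in tool axes.

```bash
cat >> h.py <<'E'
def plan(x,y,z,ydir):
    """shift in tool mm and turn deg to bring TCP to x,y,z, tool y along ydir(deg, mod 180), tool vertical"""
    s=bot.read_state(); Rm=R.from_rotvec(s['tcp_rot']).as_matrix()
    sh=Rm.T@(np.array([x,y,z])-s['tool_pos'])*1000
    yd=np.degrees(np.arctan2(Rm[1,1],Rm[0,1]))
    t=-(ydir-yd); t=(t+90)%180-90
    print('t',s['time'],'pos',s['tool_pos'].round(4),'tool z',Rm[:,2].round(4),'ydir',yd.round(2),'q',s['q'].round(3))
    print('F',s['wrist_force'].round(2),'M',s['torque'].round(3),'w',round(s['width'],4))
    print('shift mm',sh.round(1),'turn',round(t,2))
E
python3 - <<'E'
from h import *
plan(.5398,.1137,.230,76)
E
```

```text
t 0.15 pos [ 0.2638 -0.6207  0.2302] tool z [-6.0e-04  1.7e-03 -1.0e+00] ydir -66.98 q [-1.206  0.265  1.605  0.     1.274 -0.037]
F [-0.93  0.78 -0.15] M [ 0.002 -0.002 -0.035] w 1.0023
shift mm [ 541.2 -568.     1.3] turn 37.02
```

{"fn": "move_arm", "kwargs": {"steps": [[16,-17,0,1,100],[43,-46,0,3,100],[76,-80,0,5,100],[110,-116,0,8,100],[145,-152,0,10,100],[180,-189,0,12,100],[215,-226,0,15,100],[250,-262,0,17,100],[285,-299,0,20,100],[320,-336,0,22,100],[355,-373,0,24,100],[390,-409,0,27,100],[425,-446,0,29,100],[460,-483,0,32,100],[495,-520,0,34,100],[525,-551,0,36,100],[541,-568,0,37,100],[541,-568,0,37,100],[541,-568,0,37,100],[541,-568,0,37,100]]}}

```text
time: 2.15
tool_pos: [0.5392, 0.1122, 0.2309]
tcp_rot: [3.117, -0.383, -0.001]
wrist_force: [0.3, -0.0, 0.0]
width: 1.003
```

Run:
```python
from h import *
plan(.5398,.1137,.230,76)
c=cap('wrist','wrist1')
W=cloud(c);d=c['depth']
hsv=cv2.cvtColor(c['pixels'],cv2.COLOR_RGB2HSV);H,S,V=[hsv[...,i].astype(int) for i in range(3)]
from m import reg,rep
rep('top',W,reg(W,d,.47,.6,.03,.19,.11,.15)&(S>150))
rep('grips',W,reg(W,d,.47,.6,.03,.19,.078,.105))
rep('rim',W,reg(W,d,.47,.6,.03,.19,.04,.05)&(S<70))
```

```text
t 2.15 pos [0.5392 0.1122 0.2309] tool z [-8.e-04 -6.e-04 -1.e+00] ydir -104.0 q [ 0.16   0.03   1.871 -0.     1.241  1.976]
F [ 0.29 -0.04  0.01] M [-0.003  0.029 -0.022] w 1.0031
shift mm [ 0.2 -1.6  0.9] turn -0.0
top 900 zpct [0.111 0.13  0.135] med [0.5429 0.1134 0.13  ] rect [542.1 113.4] [28.5 15.9] 75.8
grips 916 zpct [0.088 0.096 0.103] med [0.5473 0.118  0.0961] rect [542.2 113.1] [45.4 26. ] 75.3
rim 1028 zpct [0.041 0.045 0.046] med [0.5508 0.1053 0.0447] rect [541.8 111.5] [90. 38.] 76.0
```

View pics/wrist1.png

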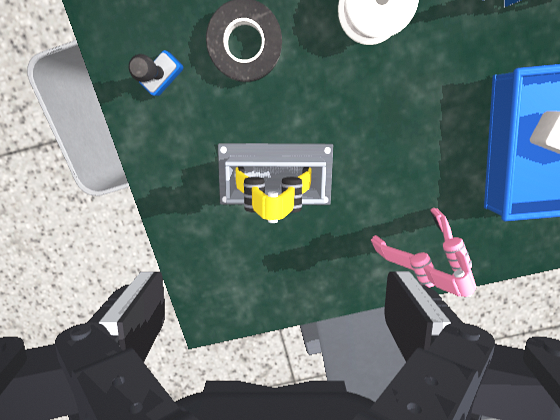

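The wrist view shows the yellow tongs centred at (272,205) in the holder with grips at (253,190) and (292,190), and the pink pair at (460,265). The centre averages (0.541, 0.113). I'll descend with the gripper open, then close lightly.

{"fn": "move_arm", "kwargs": {"steps": [[2,-1.5,10,0,100],[2,-1.5,35,0,100],[2,-1.5,65,0,100],[2,-1.5,95,0,100],[2,-1.5,120,0,100],[2,-1.5,140,0,100],[2,-1.5,152,0,100],[2,-1.5,160,0,100],[2,-1.5,162,0,90],[2,-1.5,162,0,80],[2,-1.5,162,0,70],[2,-1.5,162,0,65],[2,-1.5,162,0,60],[2,-1.5,162,0,58],[2,-1.5,162,0,58]], "newtons": 20}}

```text
time: 3.7
tool_pos: [0.5422, 0.1141, 0.0695]
tcp_rot: [-3.118, 0.382, -0.001]
wrist_force: [-0.8, 0.1, 0.5]
width: 0.582
```

Run:
```python
from h import *
plan(.5413,.1132,.069,76)
cap('wrist','wrist2');cap('scene','scene2')
b=load('scene2');cv2.imwrite('pics/s2c.png',cv2.resize(b['pixels'][190:340,150:330],None,fx=4,fy=4)[...,::-1])
```

```text
t 3.7 pos [0.5422 0.1141 0.0695] tool z [ 4.e-04  1.e-04 -1.e+00] ydir -103.97 q [ 0.163  0.193  2.013 -0.     0.935  1.977]
F [-0.82  0.1   0.45] M [ 0.022  0.015 -0.017] w 0.5822
shift mm [-0.6  1.1  0.5] turn 0.03
```

View pics/wrist2.png

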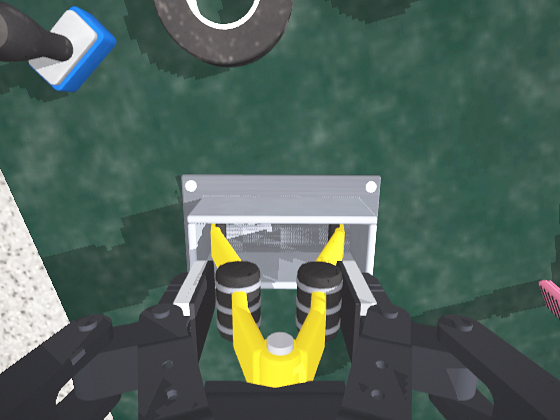

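View pics/s2c.png

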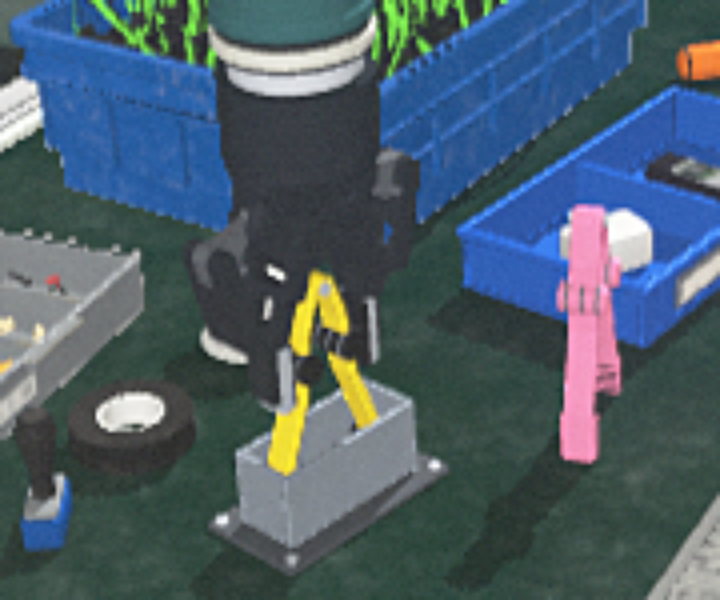

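The pads straddle both grips at (238,295) and (320,295), centred, and the tongs are untouched. I'll squeeze lightly to 50% (about 42.5 mm).

{"fn": "move_arm", "kwargs": {"steps": [[0,0,0,0,56],[0,0,0,0,54],[0,0,0,0,52],[0,0,0,0,50],[0,0,0,0,50],[0,0,0,0,50]], "newtons": 20}}

```text
time: 4.4
tool_pos: [0.5425, 0.1144, 0.0696]
tcp_rot: [-3.118, 0.382, -0.001]
wrist_force: [0.6, 2.7, 2.3]
width: 0.499
```

Run:
```python
from h import *
plan(.5413,.1132,.069,76)
cap('wrist','wrist3')
```

```text
t 4.4 pos [0.5425 0.1144 0.0696] tool z [ 9.e-04  5.e-04 -1.e+00] ydir -103.98 q [0.163 0.193 2.012 0.    0.935 1.977]
F [0.56 2.73 2.31] M [ 0.564 -0.131  0.004] w 0.4987
shift mm [-0.9  1.4  0.6] turn 0.02
```

View pics/wrist3.png

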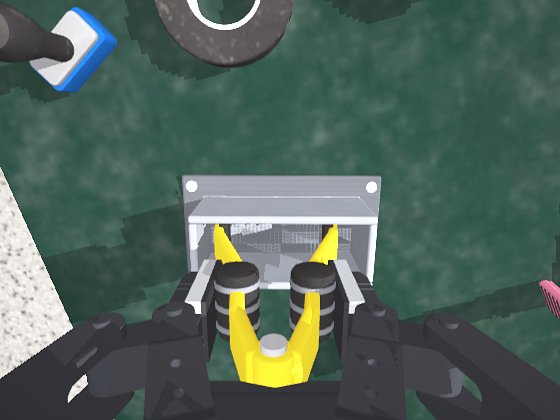

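{"fn": "move_arm", "kwargs": {"steps": [[0,0,-3,0,50],[0,0,-8,0,50],[0,0,-15,0,50],[0,0,-23,0,50],[0,0,-30,0,50],[0,0,-30,0,50]]}}

```text
time: 5.05
tool_pos: [0.5433, 0.1142, 0.1011]
tcp_rot: [-3.117, 0.382, -0.005]
wrist_force: [-0.6, -0.3, 0.2]
width: 0.5
```

Run:
```python
from h import *
plan(.5413,.1132,.069,76)
cap('wrist','wrist4');cap('scene','scene4')
b=load('scene4');cv2.imwrite('pics/s4c.png',cv2.resize(b['pixels'][190:340,150:330],None,fx=4,fy=4)[...,::-1])
```

```text
t 5.05 pos [0.5433 0.1142 0.1011] tool z [ 3.e-03  4.e-04 -1.e+00] ydir -103.98 q [ 0.162  0.155  1.99  -0.     0.993  1.977]
F [-0.61 -0.34  0.24] M [-0.006  0.016 -0.047] w 0.5005
shift mm [-1.8  1.5 32.1] turn 0.02
```

View pics/wrist4.png

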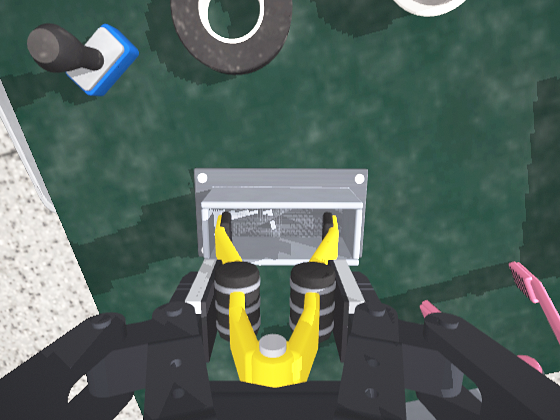

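View pics/s4c.png

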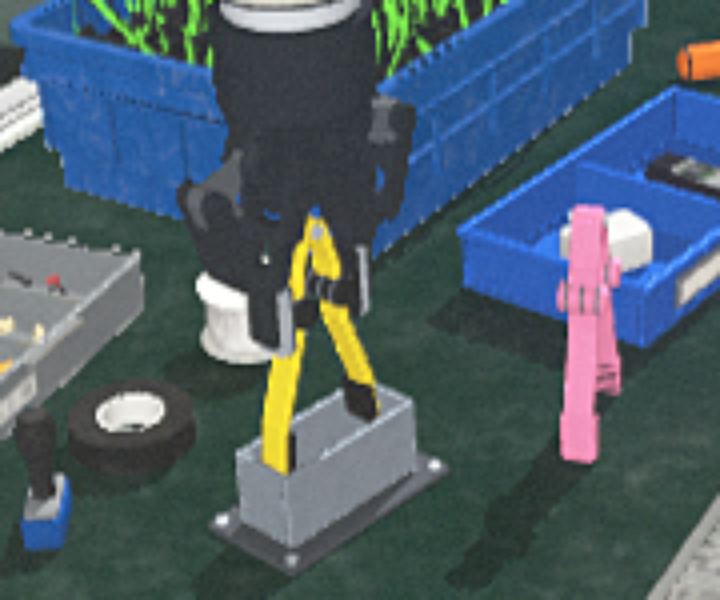

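The tongs came up with the gripper. The grips sit at the same pixels and both jaws are visible above the holder walls. I'll lift clear and plan the transit.

{"fn": "move_arm", "kwargs": {"steps": [[0,0,-8,0,50],[0,0,-22,0,50],[0,0,-38,0,50],[0,0,-54,0,50],[0,0,-66,0,50],[0,0,-72,0,50],[0,0,-72,0,50]]}}

```text
time: 5.85
tool_pos: [0.5429, 0.1142, 0.1728]
tcp_rot: [-3.118, 0.382, -0.004]
wrist_force: [0.5, 0.1, -0.3]
width: 0.5
```

Run:
```python
from h import *
plan(.488,-.2665,.172,75.7)
```

```text
t 5.85 pos [0.5429 0.1142 0.1728] tool z [ 2.5e-03  4.0e-04 -1.0e+00] ydir -103.98 q [0.162 0.081 1.928 0.    1.13  1.977]
F [ 0.46  0.12 -0.3 ] M [-0.031  0.009  0.005] w 0.5004
shift mm [ 38.7 382.7   0.5] turn 0.32
```

{"fn": "move_arm", "kwargs": {"steps": [[0.5,5,0,0,50],[1.5,16,0,0,50],[3,33,0,0,50],[5.5,55,0,0,50],[8,80,0,0,50],[10.5,105,0,0,50],[13,130,0,0,50],[16,157,0,0,50],[19,185,0,0,50],[21.5,213,0,0,50],[24.5,241,0,0,50],[27,268,0,0,50],[29.5,293,0,0,50],[32,317,0,0,50],[34.5,340,0,0,50],[36.5,359,0,0,50],[38,373,0,0,50],[38.5,380,0,0,50],[38.5,383,0,0,50],[38.5,383,0,0,50]]}}

```text
time: 7.85
tool_pos: [0.4867, -0.2668, 0.171]
tcp_rot: [-3.118, 0.383, 0.001]
wrist_force: [0.8, 0.5, -1.1]
width: 0.5
```

Run:
```python
from h import *
from m import reg,rep
plan(.488,-.2665,.172,75.7)
c=cap('wrist','wrist5'); cap('scene','scene5')
W=cloud(c);d=c['depth']
hsv=cv2.cvtColor(c['pixels'],cv2.COLOR_RGB2HSV);H,S,V=[hsv[...,i].astype(int) for i in range(3)]
rep('pack',W,reg(W,d,.43,.56,-.32,-.22,.016,.03)&(S<110))
rep('rim',W,reg(W,d,.40,.62,-.36,-.07,.036,.044)&(H>100)&(H<125)&(S>120))
q=W[reg(W,d,.43,.56,-.33,-.2,.08,.13)]
rep('jaws',W,reg(W,d,.43,.56,-.33,-.2,.08,.14))
```

```text
t 7.85 pos [ 0.4867 -0.2668  0.171 ] tool z [-4.e-04  5.e-04 -1.e+00] ydir -103.99 q [-0.546  0.085  1.928  0.     1.13   1.268]
F [ 0.81  0.53 -1.1 ] M [-0.03  -0.043 -0.026] w 0.5002
shift mm [ 1.2 -0.6 -1. ] turn 0.31
pack 3450 zpct [0.019 0.023 0.024] med [ 0.4916 -0.2687  0.0226] rect [ 489.4 -268.3] [28.3 85.4] 74.5
rim 7919 zpct [0.036 0.04  0.041] med [ 0.5423 -0.2114  0.0397] rect [ 500.5 -218.9] [246.3 135.9] 81.1
jaws 757 zpct [0.109 0.128 0.139] med [ 0.4901 -0.2448  0.1284] rect [ 488.6 -267.6] [67.8 16.9] 76.1
```

View pics/wrist5.png

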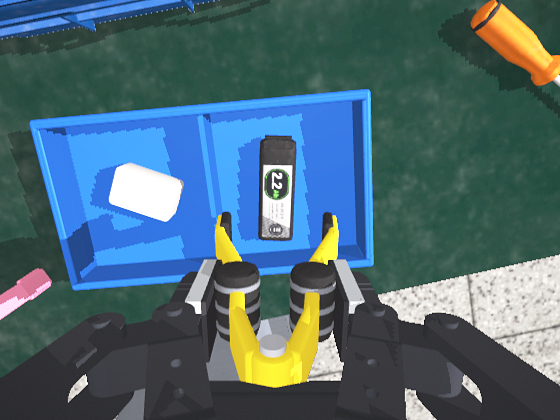

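View pics/scene5.png

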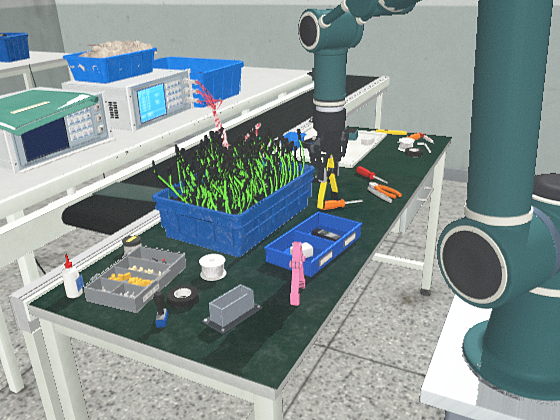

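The holder is empty, and the jaws hang centred over the pack: jaws at (488.6,-267.6), pack at (489.4,-268.3), in the same view. Pad gap and wall clearances look fine. I'll lower the jaws to about 8 mm above the bench.

{"fn": "move_arm", "kwargs": {"steps": [[1,0.5,5,1,50],[1,0.5,17,1,50],[1,0.5,33,1,50],[1,0.5,49,1,50],[1,0.5,63,1,50],[1,0.5,75,1,50],[1,0.5,84,1,50],[1,0.5,91,1,50],[1,0.5,95,1,50],[1,0.5,97,1,50],[1,0.5,97,1,50]]}}

```text
time: 9.05
tool_pos: [0.4879, -0.2677, 0.0744]
tcp_rot: [3.115, -0.41, 0.0]
wrist_force: [0.0, 0.7, -0.2]
width: 0.503
```

Run:
```python
from h import *
plan(.488,-.2665,.074,75.7)
c=cap('wrist','wrist6'); b=cap('scene','scene6')
cv2.imwrite('pics/s6c.png',cv2.resize(b['pixels'][170:290,250:400],None,fx=4,fy=4)[...,::-1])
```

```text
t 9.05 pos [ 0.4879 -0.2677  0.0744] tool z [ 2.e-04 -1.e-04 -1.e+00] ydir -104.98 q [-0.547  0.192  2.004  0.     0.946  1.286]
F [ 0.03  0.71 -0.17] M [-0.013 -0.021 -0.023] w 0.5028
shift mm [-0.2 -1.2  0.4] turn -0.68
```

View pics/wrist6.png

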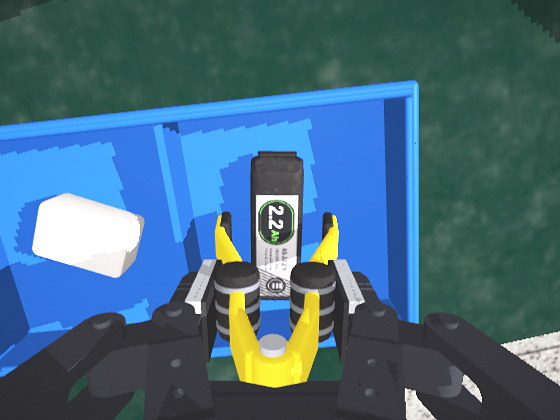

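View pics/s6c.png

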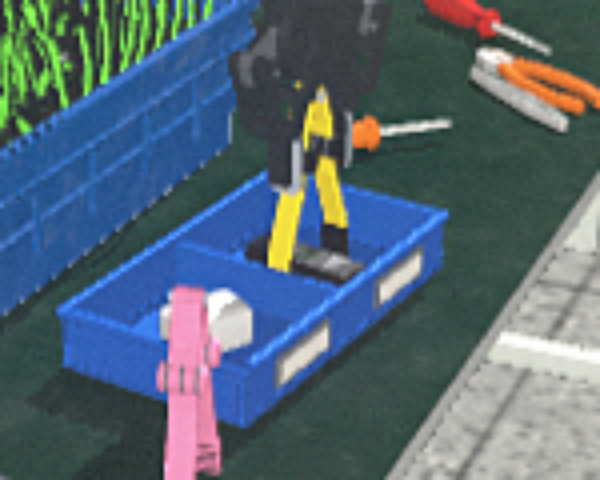

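The jaws straddle the middle of the pack with no contact force. Now I'll squeeze shut.

{"fn": "move_arm", "kwargs": {"steps": [[0,0,0,0,48],[0,0,0,0,46],[0,0,0,0,44],[0,0,0,0,42],[0,0,0,0,40],[0,0,0,0,37],[0,0,0,0,34],[0,0,0,0,30],[0,0,0,0,30],[0,0,0,0,30],[0,0,0,0,30]], "newtons": 50}}

```text
time: 10.25
tool_pos: [0.488, -0.2676, 0.0745]
tcp_rot: [-3.115, 0.41, -0.001]
wrist_force: [0.3, 1.8, 3.3]
width: 0.395
```

Run:
```python
from h import *
plan(.488,-.2665,.074,75.7)
c=cap('wrist','wrist7'); b=cap('scene','scene7')
cv2.imwrite('pics/s7c.png',cv2.resize(b['pixels'][170:290,250:400],None,fx=4,fy=4)[...,::-1])
```

```text
t 10.25 pos [ 0.488  -0.2676  0.0745] tool z [ 4.e-04  0.e+00 -1.e+00] ydir -104.98 q [-0.547  0.191  2.004  0.     0.946  1.286]
F [0.25 1.78 3.31] M [ 0.498 -0.039 -0.076] w 0.3952
shift mm [-0.3 -1.1  0.5] turn -0.68
```

View pics/wrist7.png

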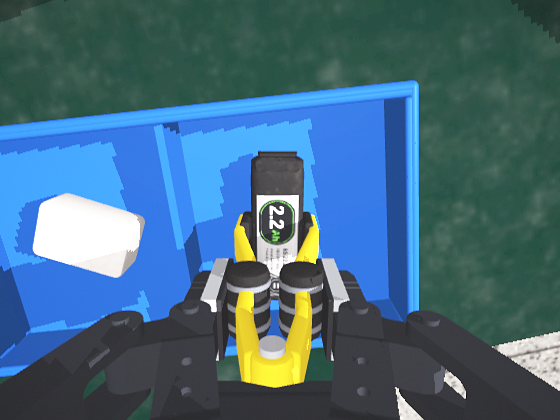

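View pics/s7c.png

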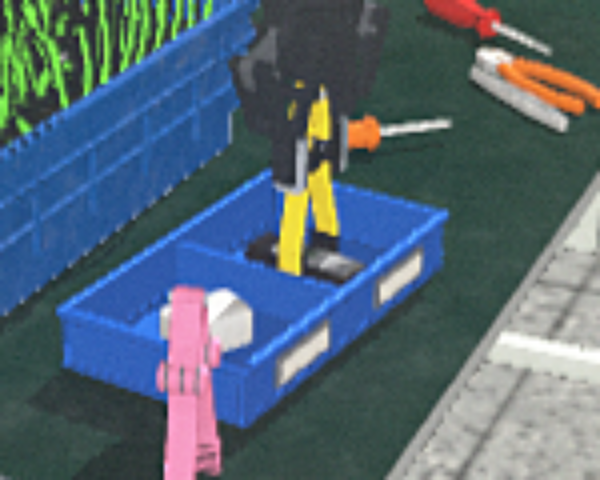

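The jaws are visibly on the pack at (245–315, 215–240), and the fingers stopped at 0.395 with 0.30 commanded. I'll do a short trial lift.

{"fn": "move_arm", "kwargs": {"steps": [[0,0,-2,0,30],[0,0,-5,0,30],[0,0,-9,0,30],[0,0,-14,0,30],[0,0,-19,0,30],[0,0,-20,0,30],[0,0,-20,0,30]]}}

```text
time: 11.05
tool_pos: [0.4881, -0.2679, 0.0948]
tcp_rot: [3.114, -0.409, 0.001]
wrist_force: [0.3, -0.3, -2.3]
width: 0.397
```

Run:
```python
from h import *
plan(.488,-.2665,.074,75.7)
c=cap('wrist','wrist8'); b=cap('scene','scene8')
cv2.imwrite('pics/s8c.png',cv2.resize(b['pixels'][170:290,250:400],None,fx=4,fy=4)[...,::-1])
```

```text
t 11.05 pos [ 0.4881 -0.2679  0.0948] tool z [ 8.e-04 -6.e-04 -1.e+00] ydir -104.98 q [-0.547  0.166  1.99  -0.     0.984  1.286]
F [ 0.29 -0.33 -2.32] M [-0.001  0.025  0.029] w 0.3968
shift mm [-0.4 -1.3 20.8] turn -0.68
```

View pics/wrist8.png

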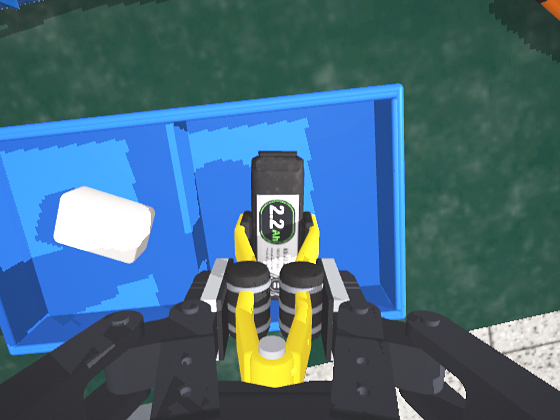

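View pics/s8c.png

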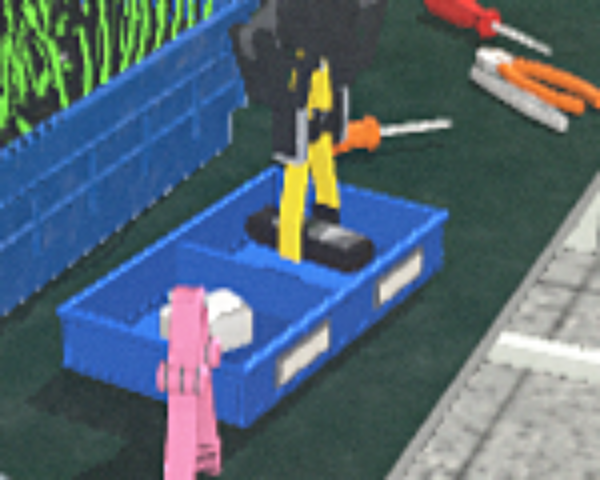

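The pack came up level with the tongs and didn't shift relative to the jaws (wrist load about 2 N down). I'll lift it another 115 mm, which puts its underside at about 14 cm.

{"fn": "move_arm", "kwargs": {"steps": [[0,0,-2,0,30],[0,0,-6,0,30],[0,0,-13,0,30],[0,0,-22,0,30],[0,0,-32,0,30],[0,0,-42,0,30],[0,0,-52,0,30],[0,0,-62,0,30],[0,0,-72,0,30],[0,0,-82,0,30],[0,0,-92,0,30],[0,0,-101,0,30],[0,0,-108,0,30],[0,0,-113,0,30],[0,0,-115,0,30],[0,0,-115,0,30],[0,0,-115,0,30],[0,0,-115,0,30],[0,0,-115,0,30],[0,0,-115,0,30]]}}

```text
time: 13.15
tool_pos: [0.4876, -0.2675, 0.209]
tcp_rot: [-3.115, 0.409, 0.001]
wrist_force: [-0.5, -0.2, -1.9]
width: 0.402
```

Run:
```python
from h import *
from m import reg,rep
plan(.488,-.2665,.074,75.7)
c=cap('wrist','wrist9'); b=cap('scene','scene9'); t=cap('top','top9')
W=cloud(b);rep('held obj (scene)',W,reg(W,b['depth'],.43,.55,-.33,-.2,.10,.165))
H,S,V=[x.astype(int) for x in cv2.split(cv2.cvtColor(b['pixels'],cv2.COLOR_RGB2HSV))]
m=reg(W,b['depth'],.42,.56,-.33,-.2,.05,.165)&(S<110);rep('pack (scene)',W,m)
t0=load('top0')
diff=np.abs(t['pixels'].astype(int)-t0['pixels'].astype(int)).max(-1)
cv2.imwrite('pics/s9c.png',cv2.resize(b['pixels'][140:320,140:400],None,fx=3,fy=3)[...,::-1])
cv2.imwrite('pics/t9.png',t['pixels'][...,::-1])
for n,bx in dict(reel=(195,232,148,184),tape=(145,182,148,184),driver=(388,435,200,252),foam=(262,292,218,246),pink=(185,235,240,275),holder=(125,200,190,245)).items():
    d=diff[bx[2]:bx[3],bx[0]:bx[1]];print(n,'changed px',(d>60).sum(),'of',d.size)
```

```text
t 13.15 pos [ 0.4876 -0.2675  0.209 ] tool z [-5.e-04  3.e-04 -1.e+00] ydir -104.98 q [-0.547  0.056  1.886 -0.     1.201  1.286]
F [-0.5  -0.25 -1.94] M [-0.02  -0.05  -0.015] w 0.4017
shift mm [  0.2  -1.1 135. ] turn -0.68
held obj (scene) 343 zpct [0.141 0.154 0.164] med [ 0.4817 -0.2564  0.1543] rect [ 489.1 -265.7] [47.2 85.8] 68.5
pack (scene) 285 zpct [0.14  0.154 0.163] med [ 0.4756 -0.2604  0.1543] rect [ 488.2 -268.1] [41.9 86. ] 69.1
reel changed px 0 of 1332
tape changed px 0 of 1332
driver changed px 1005 of 2444
foam changed px 0 of 840
pink changed px 129 of 1750
holder changed px 338 of 4125
```

View pics/s9c.png

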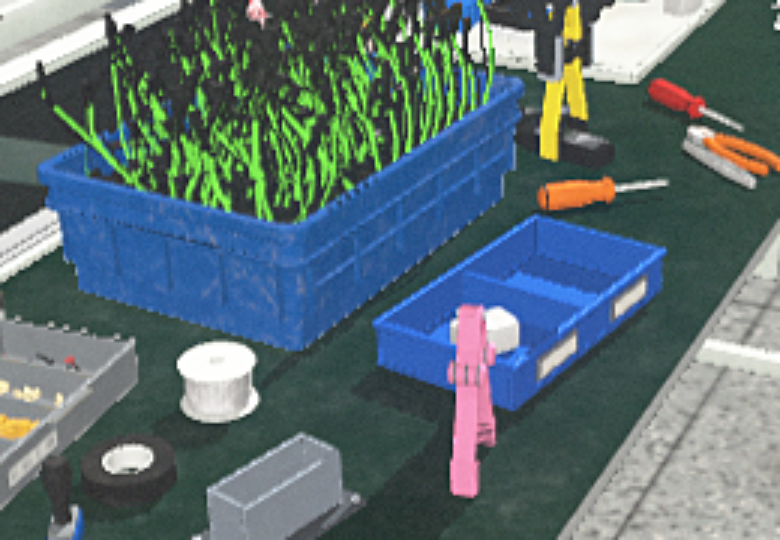

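View pics/wrist9.png

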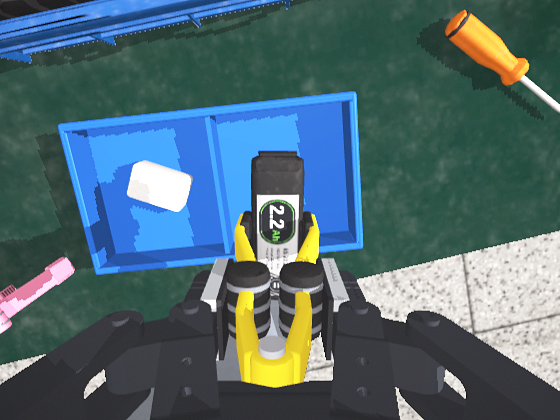

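View pics/t9.png

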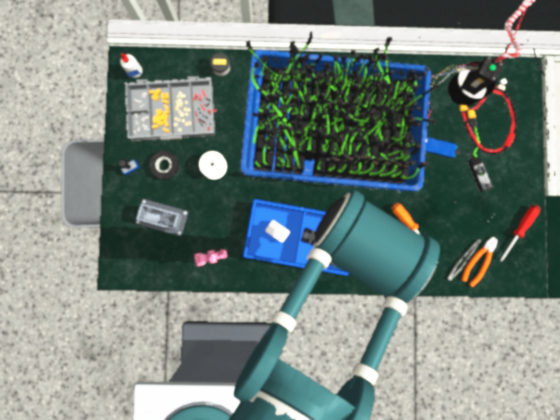

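{"fn": "move_arm", "kwargs": {"steps": [[0,0,0,0,30],[0,0,0,0,30],[0,0,0,0,30],[0,0,0,0,30],[0,0,0,0,30],[0,0,0,0,30],[0,0,0,0,30],[0,0,0,0,30],[0,0,0,0,30],[0,0,0,0,30],[0,0,0,0,30],[0,0,0,0,30]]}}

```text
time: 14.5
tool_pos: [0.4878, -0.2676, 0.2093]
tcp_rot: [-3.115, 0.409, -0.0]
wrist_force: [0.5, 0.0, -2.2]
width: 0.393
```

Run:
```python
from h import *
from m import reg,rep
plan(.488,-.2665,.074,75.7)
b0=load('scene0');b9=cap('scene','scene10');w=cap('wrist','wrist10');w9=load('wrist9')
W=cloud(b9);H,S,V=[x.astype(int) for x in cv2.split(cv2.cvtColor(b9['pixels'],cv2.COLOR_RGB2HSV))]
rep('pack (scene)',W,reg(W,b9['depth'],.42,.56,-.33,-.2,.05,.165)&(S<110))
diff=np.abs(b9['pixels'].astype(int)-b0['pixels'].astype(int)).max(-1)
for n,bx in dict(reel=(197,228,250,285),tape=(163,202,284,314),driver=(315,366,196,212),pink=(285,308,238,308)).items():
    d=diff[bx[2]:bx[3],bx[0]:bx[1]];print(n,'changed',(d>50).sum(),'of',d.size)
dd=np.abs(w['pixels'][:,200:350].astype(int)-w9['pixels'][:,200:350].astype(int)).max(-1);print('wrist change over 1.2s',(dd>50).sum())
```

```text
t 14.5 pos [ 0.4878 -0.2676  0.2093] tool z [ 0.  0. -1.] ydir -104.98 q [-0.547  0.056  1.885  0.     1.201  1.286]
F [ 0.48  0.01 -2.21] M [ 0.018  0.039 -0.005] w 0.3934
shift mm [-1.000e-01 -1.100e+00  1.353e+02] turn -0.68
pack (scene) 286 zpct [0.141 0.155 0.164] med [ 0.4755 -0.2606  0.155 ] rect [ 487. -269.] [39.9 85.3] 72.0
reel changed 167 of 1085
tape changed 0 of 1170
driver changed 0 of 816
pink changed 13 of 1610
wrist change over 1.2s 301
```

Run:
```python
from h import *
a,b=load('wrist9')['pixels'],load('wrist10')['pixels']
d=np.abs(a.astype(int)-b.astype(int)).max(-1)>50
d[:, :200]=0; d[:,350:]=0
v,u=np.nonzero(d); print(np.histogram(v,range(0,421,60)),np.histogram(u,range(200,351,30)))
n=((d)&(np.indices(d.shape)[0]>140)); print(n[:, 235:325].sum())
ga,gb=[cv2.cvtColor(x,cv2.COLOR_RGB2GRAY)[150:240,250:305].astype(np.float32) for x in(a,b)]
print('pack image shift px',cv2.phaseCorrelate(ga,gb))
```

```text
(array([165,  91,   4,   1,  32,   8,   0]), array([  0,  60, 120, 180, 240, 300, 360, 420])) (array([81, 84, 80, 34, 22]), array([200, 230, 260, 290, 320, 350]))
38
pack image shift px ((-0.02243608727086155, -0.01802363200343393), 0.9951987259476273)
```

View pics/wrist10.png

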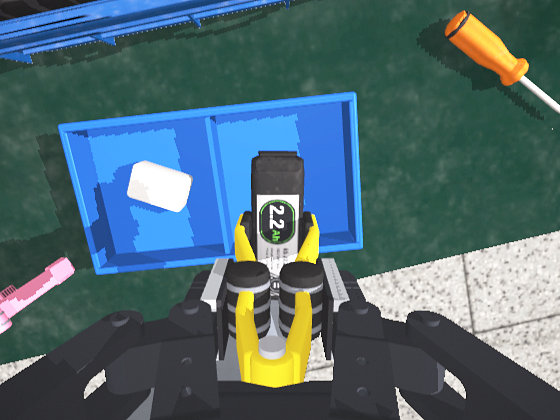

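The pack hasn't shifted in the jaws (0.02 px over 1.2 s). The image changes are only at background edges. Handing in.

```bash
python3 -c "
from workcell import bot
print(bot.finish_job())"
```

```text
the job is handed in; nothing more can be done
None
```

The job is handed in at about 14.6 s: the arm is holding the battery pack still in the yellow tongs, with its underside about 14 cm above the bench. I took the tongs by their grips from the holder, lowered the open jaws over the pack and squeezed them shut at 50 N. I then lifted it straight up without touching the pack with the gripper.

**Hold:**
- The pack did not shift in the jaws over a 1.2 s hold (0.02 px).
- The wrist carries about 2 N, in line with the tongs plus the pack.

**Bystanders:**
- The foam block, reel and tape show no changed pixels in the top view.
- The screwdriver was hidden by the arm in the top view, but it is unchanged in the scene view.
- The reel's outline changed in the scene view, most likely because the tongs had stood in front of it.
- Around the pink tongs 129 pixels changed in the top view and 13 in the scene view, which I read as the arm's shadow.

**Disagreement:** the fingers stopped at about 33.5 mm, where 36 mm was expected on the pack. I put this down to give in the grips at 50 N, since the pictures show both pads on the pack. The width readings also wandered between 0.393 and 0.402, with no visible slip.

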